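# Turn a rinsed tub lid over on the turning ramp

### The job

The rinsed orange lid lies open side up on the bench. Set it gently, leaning, on the rest at the top of the turning ramp, closed face against the rest and lower edge on the ledge: hold it until you feel it bear there, and only then let go. Then push its top edge over, so that it falls forward onto the ramp, slides down on its open side and ends lying flat, open side down, in the tray at the ramp's foot. Leave the pot rack, its pots, the ink jar and the spray bottle where they stand.

Things in the scene. Friction and masses are not known exactly. Their poses are not given: they have to be found in the camera images.
- lid_center (a point): Centre (half-way up) of the loose orange rectangular lid, a shallow tray 72 mm long (its x), 58 wide (its y), 16 high (its z), walls and closed face 3 mm thick, 30 to 65 g. Its z axis points out of the open side: up at the start, down when turned over. Inside white; the closed face has a black rectangle 40 x 26 mm.
- turner: The turning ramp, fixed: bare steel with blue side walls, a black tray at its foot. Origin on the bench under the crease; z up, y across, -x down the ramp (towards the robot at yaw 0). Everything is centred on y = 0. A lid leant lengthwise on the rest stays; to go over, its top must be pushed some 45 degrees, past upright; it then falls on the ramp and slides down by itself.
- crease (a point): Middle of the crease at the rest's foot (rest set right back), 74 mm above the bench; axes as turner. The LEDGE, on which the leaning lid's lower edge stands, rises from it 18 mm towards -x at 30 degrees to a ridge (x -16, 9 mm above the crease), 88 mm wide (y). Behind the rest is only its post, 36 mm wide, 94 mm high.
- rest_top (a point): Middle of the upper edge of the REST when set right back, 33 mm above and 33 mm to +x of the crease; axes as turner. The rest is a steel plate 46 mm wide (y), 5 thick, rising 46 mm from the crease to +x at 45 degrees. It is clamped 0 to 8 mm forward, square to its face; the setting is not reported: feel for it. A leaning lid stands out about 26 mm above it, 6 mm at each side.
- tray (a point): Middle of the tray floor, 6 mm above the bench, 182 mm to -x of the crease; axes as turner. The floor is flat from the ramp's foot (x +58 from here) to the end wall (x -58, 34 mm high). The RAMP falls from the ridge at 42 degrees for 95 mm, then at 20 for 40 mm. Side walls, 84 mm clear between them, stand about 20 mm above ramp and floor and end just short of the ridge.
- rack: Bystander: loose grey speckled pot rack, 150 x 150 x 30 mm, 0.9 kg, origin under its centre. It stands on one side of the turner, the lid on the other.
- pot_a: Bystander: clear pot with white cap, 57 mm wide, 65 mm high, standing 22 mm deep in a hole of the rack; origin under its centre.
- pot_b: Bystander: red pot, otherwise like pot_a.
- ink_jar: Bystander: orange ink jar, 68 mm wide, 75 mm high; origin under its centre.
- sprayer: Bystander: blue spray bottle with white head, 68 mm wide, 179 mm high; origin under its centre.
Mind the look-alikes: they are no part of the job. Of the things that look like the part that bears lid_center, the smaller one is meant.

How it is judged:
On the way, in this order (a step that is already met when the one before it is completed fails the run):
1. the lid, still held, bears on the rest or ledge with over 1 N, leaning (x of lid_center in the frame of crease between -0.005 and 0.042 m and y of lid_center in the frame of crease between -0.02 and 0.02 m and z of lid_center in the frame of crease between 0.018 and 0.055 m and angle between lid_center's own z axis and vertical between 0.4 and 1.05 rad and contact force between lid and the fingers above 2 N and contact force between lid and turner above 1 N), for 0.05 s.
2. the lid leans on the rest, closed face against it, let go (x of lid_center in the frame of crease between -0.005 and 0.042 m and y of lid_center in the frame of crease between -0.02 and 0.02 m and z of lid_center in the frame of crease between 0.018 and 0.055 m and angle between lid_center's own z axis and vertical between 0.6 and 1 rad and linear speed of lid below 0.02 m/s and contact force between lid and the fingers below 0.05 N and contact force between lid and turner above 0.05 N), for 0.2 s.
3. the lid, turned over, is on the ramp (angle between lid_center's own z axis and vertical above 2.1 rad and x of lid_center in the frame of crease between -0.115 and -0.02 m and z of lid_center in the frame of crease above -0.06 m and y of lid_center in the frame of crease between -0.03 and 0.03 m).
At the end, for the whole second after the job is handed in: The lid rests, let go, flat (within 7 degrees) and open side down on the tray floor, inside the tray walls (angle between lid_center's own z axis and vertical above 3.02 rad and x of lid_center in the frame of tray between -0.05 and 0.05 m and y of lid_center in the frame of tray between -0.03 and 0.03 m and z of lid_center in the frame of tray below 0.013 m and linear speed of lid below 0.02 m/s); the robot touches nothing.
It fails at once if the rack, a pot, the ink jar or the spray bottle is moved more than 30 mm or tipped over (distance of any of rack, pot_a, pot_b, ink_jar, sprayer from where it was at the start of the episode above 0.03 m or angle between any of pot_a, pot_b, ink_jar, sprayer's own z axis and vertical above 0.6 rad).
It fails at once if the lid is pressed on the turning ramp, or the robot knocks it, with over 40 N (contact force between any of the arm, the fingers, lid and turner above 40 N).
It also fails if it takes over 54 s, if anything falls off the work surface, if the arm or the gripper's body presses on something with over 40 N, if the wrist force passes 120 N, or if a joint passes its speed limit or range.

### The arm

A 7-joint arm with a two-finger parallel gripper is mounted at the origin on the work surface. World frame = base frame: x ahead of the robot, y to its left, z up, the work surface at z = 0. Lengths are in m, angles in rad, forces in N, time in s.
With the tool pointing down it reaches from about 0.35 to 0.9 m from the base axis. Payload 8.1 kg.
Tool frame: the origin (TCP) lies at the centre of the arm's flange, where the gripper is bolted on; the fingertips stand 178 mm ahead of it and the grasp point (between the pads) lies 159 mm ahead of it; z points along the fingers, y is the line along which they close (so a half turn about z gives the same grasp; the last joint's range is limited). The gripper opens to 92 mm and grips with 3 to 60 N. Pads are 19 mm wide; open, the fingers measure 130 mm over their backs; the gripper's body (75 mm by 190 mm) begins 47 mm behind the grasp point.
Start: joints at [-1.343, 0.434, 0.025, 1.573, -0.012, 1.134, -0.075], TCP at [0.203, 0.591, 0.405] pointing down, gripper open.
Joint ranges: [-2.62, 2.62], [-0.44, 2.09], [-1.27, 1.32], [0.08, 2.57], [-1.32, 4.46], [0.12, 2], [-2.74, 2.74]. Speed limits (rad/s): [2.22, 2.22, 3.01, 3.01, 3.14, 3.14, 3.14].

### API

Orientations are given as a rotation vector (axis times angle).
In Python, from cell import arm gives the robot as it stands. The module is installed in compiled form; this text tells all that it offers.
- The arm moves only by the shell command python3 -m inch 'ROWS' [FORCE]. ROWS is text: rows parted by semicolons, each of 5 numbers parted by spaces: the shift along the tool's x, y, z in m, then the turn about the tool's z in rad, then the finger opening in m, from 0 to 0.0918. In form: x y z roll fingers; .... A call has 1 to 5 rows; each row is the pose to reach, as a shift and turn from the pose commanded when the call began, along the tool's axes at that moment; what a row does not reach only later rows make up. A row lasts 1/10 s, in which the tool goes at most 50 mm and 8.59 degrees, less where a joint would pass 70% of its speed; a pose out of reach is approached as far as the arm can. A call with a gripper value outside its range is refused whole. The fingers move at their own pace and stop on an object; FORCE is the grip in N (left out, the last holds). Time passes only in rows, so rows that repeat a pose let the fingers close. It gives the time, the measured TCP pose, the force, the opening and the grip force at its end, in the units of the state.
- arm.observe(): the state, without advancing time (a new reading comes with each control period).
- arm.get_image(name): name is "side" or "top"; returns the picture (480x640x3 uint8, red, green, blue); there is no depth.
- arm.get_calibration(name): a dict with "intrinsics" (3x3 intrinsics, pixels), "pose" (4x4, takes a point from camera to world coordinates). Camera axes: x right, y up, looking along -z (the intrinsics and any distortion apply to the point x, -y, -z); pixel columns grow to the right and rows downward; lengths in m; the calibration is good to about 2 mm. A picture is of the moment at which its call begins. get_calibration takes no time and is no camera call.
- arm.sign_off(): hands the job in; it is judged then, once.
Trained networks look in the newest picture that a camera, given by its name, has taken for a name from the list of things; names that differ only in an ending like _2 or _b are one class to them, and where a whole thing is asked for, a point or a joint stands for the part that bears it (a point fixed in the world has none). Each returns a list of dicts, best first, with "conf" (0 to 1); they miss things now and then, are a little off and sometimes report something else, mostly with a low value. They report only what shows in the picture. A call takes as long as a camera call. They do not tell look-alikes from the thing itself.
- arm.look_for(camera, query): "point" ([row, column] in pixels, amid what is visible of it).
- arm.silhouettes(camera, query): "region" (480x640 bool, what is visible of it) and "point" ([row, column] in pixels, amid what is visible of it).
- arm.place_of(camera, query): "point" ([row, column] in pixels: a listed point, or the origin of a listed thing).
The state is a dict: "clock": time; "joints": joint angles; "dq": joint speeds; "joint_efforts": joint torques, N m; "position": TCP position; "ee_rot": TCP orientation; "force": force on the tool from outside, world axes, zero at the start; "ft_torque": the same for the moment, N m; "width": opening from 0.0 (shut) to 1.0 (fully open); "gripper_force": force on a finger pad.
Only numpy, scipy, OpenCV 4.12 (cv2) and the standard library are available. Lean on these libraries where they do the work, as an engineer would, in place of code of your own. Each camera call takes 0.05 s, during which the arm holds its last target. There are 200 camera calls.

## Working session

There is one attempt and no reset: what is moved stays moved. The work goes in short steps, Python scripts to look and compute and a shell command to move; the robot and the scene stay as the last step left them, time stands still between calls to the robot, and variables do not carry over. Pictures are saved under pics/ and viewed, at most 10 in all, crops included, and the job is handed in when it is done.

```bash
mkdir -p pics
cat > h.py <<'E'
import numpy as np, cv2
from cell import arm
from scipy.spatial.transform import Rotation as R
def ray(cam,p):
    c=arm.get_calibration(cam);K=np.array(c["intrinsics"]);T=np.array(c["pose"])
    d=np.linalg.inv(K)@[p[1],p[0],1];d=T[:3,:3]@[d[0],-d[1],-d[2]]
    return T[:3,3],d
def onz(cam,p,z):
    o,d=ray(cam,p);return o+d*(z-o[2])/d[2]
def proj(cam,P):
    c=arm.get_calibration(cam);K=np.array(c["intrinsics"]);T=np.array(c["pose"])
    q=T[:3,:3].T@(np.array(P)-T[:3,3]);u=K@[q[0],-q[1],-q[2]];return u[[1,0]]/u[2]
def tri(p1,p2):
    o1,d1=ray("top",p1);o2,d2=ray("side",p2)
    A=np.c_[d1,-d2];s=np.linalg.lstsq(A,o2-o1,rcond=None)[0]
    a,b=o1+s[0]*d1,o2+s[1]*d2;return (a+b)/2,np.linalg.norm(a-b)
def save(cam,n):
    im=arm.get_image(cam);cv2.imwrite(f"pics/{n}.png",im[:,:,::-1]);return im
E
python3 - <<'E'
from h import *
np.set_printoptions(precision=4,suppress=True)
save("top","t0");save("side","s0")
for q in ["lid_center","crease","rest_top","tray","turner","rack"]:
    for c in ["top","side"]:
        print(q,c,[(np.round(r["point"],1),round(r["conf"],2)) for r in arm.place_of(c,q)[:4]])
for c in ["top","side"]: print(arm.get_calibration(c))
print(arm.observe())
E
```

```text
lid_center top [(array([344.9, 493.8]), 0.95), (array([278.1, 467.3]), 0.81)]
lid_center side [(array([360.8, 390.9]), 0.97), (array([418.2, 349.4]), 0.61)]
crease top [(array([213.4, 335.2]), 0.77), (array([286.9, 206.9]), 0.2)]
crease side [(array([234.2, 343.4]), 0.86)]
rest_top top [(array([196. , 331.4]), 0.67)]
rest_top side [(array([217.2, 361.5]), 0.98), (array([360.6, 387.8]), 0.26)]
tray top [(array([296.4, 350.7]), 0.92)]
tray side [(array([299.2, 296. ]), 0.93), (array([359.5, 387.7]), 0.58), (array([233.9, 228.6]), 0.22)]
turner top [(array([221.2, 333.7]), 0.65), (array([195.6, 333.6]), 0.26)]
turner side [(array([256.5, 347.6]), 0.81), (array([218.6, 357.8]), 0.59)]
rack top [(array([284.6, 206.2]), 0.65)]
rack side [(array([223.7, 231.7]), 0.69)]
{'intrinsics': array([[461.2854,   0.    , 324.9295],
       [  0.    , 461.2854, 240.3648],
       [  0.    ,   0.    ,   1.    ]]), 'pose': array([[-0.0216,  0.9839, -0.1773,  0.378 ],
       [-0.9995, -0.0256, -0.0204, -0.01  ],
       [-0.0246,  0.1767,  0.984 ,  1.0372],
       [ 0.    ,  0.    ,  0.    ,  1.    ]])}
{'intrinsics': array([[571.0185,   0.    , 318.2829],
       [  0.    , 571.0185, 238.5643],
       [  0.    ,   0.    ,   1.    ]]), 'pose': array([[ 0.7837,  0.3908, -0.4827, -0.0818],
       [-0.621 ,  0.4815, -0.6185, -0.7823],
       [-0.0093,  0.7845,  0.6201,  0.8797],
       [ 0.    ,  0.    ,  0.    ,  1.    ]])}
{'clock': 0.7, 'joints': array([-1.3426,  0.4345,  0.025 ,  1.5732, -0.0116,  1.134 , -0.0751]), 'dq': array([ 0.0013,  0.0005,  0.0007, -0.0006, -0.0008, -0.0006, -0.0005]), 'joint_efforts': array([  0.0004, -66.751 ,   0.9836, -31.4762,  -0.0608,   0.0326,
         0.    ]), 'position': array([0.203 , 0.5911, 0.4047]), 'ee_rot': array([-0.5174, -3.0987, -0.0001]), 'force': array([ 0.8742, -0.7516,  0.3769]), 'ft_torque': array([-0.005 , -0.0319, -0.0373]), 'gripper_force': 0.0, 'width': 0.9999948703822664}
```

View pics/t0.png

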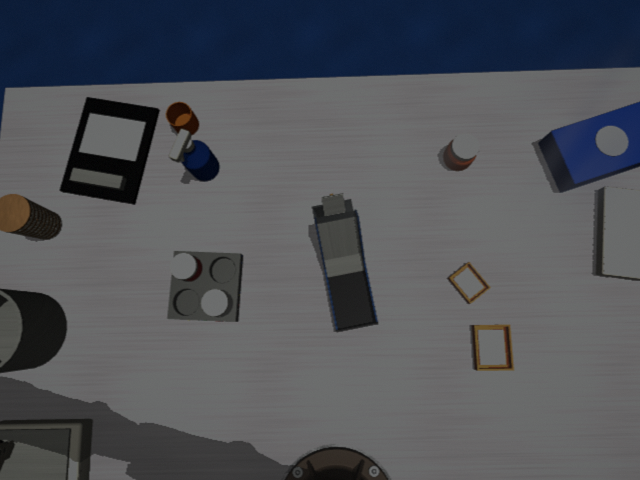

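View pics/s0.png

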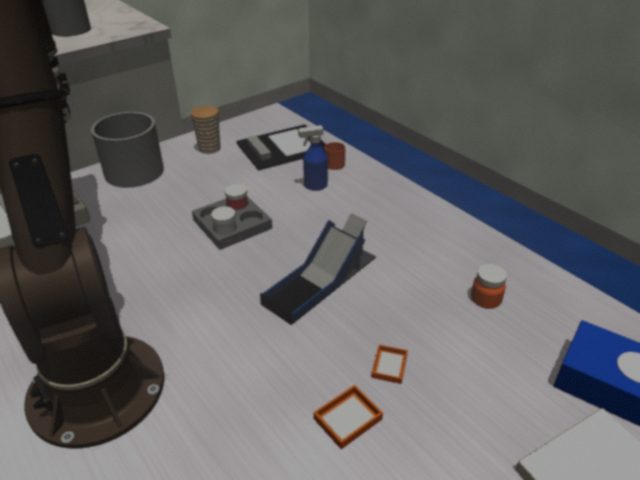

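The top view shows the smaller lid at about (283,468), the larger look-alike at (347,492), and the turner running from its rest (205,333) to its tray (296,350). In the side view the small lid is at (364,390) and the turner around (260,320).

Run:
```python
from h import *
from scipy.optimize import least_squares
np.set_printoptions(precision=4,suppress=True)
obj={"crease":(0,0,.074),"rest_top":(.033,0,.107),"tray":(-.182,0,.006)}
obs=[]
for c in ["top","side"]:
    arm.get_image(c)
    for q in obj:
        r=arm.place_of(c,q)
        if r: obs.append((c,obj[q],np.array(r[0]["point"]),q))
def W(p,P): 
    c,s=np.cos(p[2]),np.sin(p[2]);return [p[0]+c*P[0]-s*P[1],p[1]+s*P[0]+c*P[1],P[2]]
f=lambda p:np.concatenate([proj(c,W(p,P))-o for c,P,o,_ in obs])
s=least_squares(f,[.6,0,0],loss="soft_l1");print("turner",s.x);print([o[3] for o in obs],f(s.x).reshape(-1,2))
# lid: bright/orange contour at mask, both cameras
lid=None
best={}
for c,ap in [("top",(283,468)),("side",(364,390))]:
    arm.get_image(c)
    R_=arm.silhouettes(c,"lid_center")
    R_=[r for r in R_ if np.hypot(*(np.array(r["point"])-ap))<25]
    if not R_: print("none",c);continue
    best[c]=R_[0]["region"];cs=max(cv2.findContours(best[c].astype(np.uint8),0,2)[0],key=cv2.contourArea)
    pts=cs[:,0,:]
    g=np.array([onz(c,(p[1],p[0]),.016 if c=="top" else .010)[:2] for p in pts],np.float32)
    print(c,R_[0]["conf"],cv2.minAreaRect(g*1000))
# fit box pose by projecting hull of box against silhouette (area IoU)
P8=np.array([[x,y,z] for x in(-.036,.036) for y in(-.029,.029) for z in(0,.016)])
def cost(p):
    t=0
    for c,m in best.items():
        h=cv2.convexHull(np.array([proj(c,W(p,P))[::-1] for P in P8],np.float32))
        i=np.zeros((480*4,640*4),np.uint8);cv2.fillPoly(i,[np.int32(h*4+2)],1);i=cv2.resize(i*255,(640,480),interpolation=cv2.INTER_AREA)/255
        t+=np.abs(i-m).sum()/m.sum()
    return t
from scipy.optimize import minimize
g0=onz("top",(280,467),.016)[:2]
r=min((minimize(cost,[*g0,a],method="Nelder-Mead",options=dict(initial_simplex=[[*g0,a],[g0[0]+.01,g0[1],a],[g0[0],g0[1]+.01,a],[*g0,a+.3]],maxiter=90)) for a in np.arange(0,3.1,.6)),key=lambda r:r.fun)
print("lid",r.x,r.fun)
im=cv2.imread("pics/t0.png")
def dr(P,col):
    v=proj("top",P);cv2.circle(im,(int(v[1]*16),int(v[0]*16)),24,col,-1,cv2.LINE_AA,4)
for P in P8: dr(W(r.x,P),(0,255,0))
for P in [(0,0,.074),(.033,.023,.107),(.033,-.023,.107),(-.016,.044,.083),(-.016,-.044,.083),(-.24,.042,.040),(-.24,-.042,.04),(-.124,.042,.006),(-.124,-.042,.006)]: dr(W(s.x,P),(0,0,255))
cv2.imwrite("pics/ov.png",cv2.resize(im[170:350,290:530],None,fx=3.3,fy=3.3))
```

```text
turner [ 0.6103 -0.0099  0.1723]
['crease', 'rest_top', 'tray', 'crease', 'rest_top', 'tray'] [[-4.8263 -1.4874]
 [-0.7384  0.8161]
 [ 3.3711  0.0762]
 [ 0.6568  3.5779]
 [-1.6573 -2.5507]
 [ 1.7913 -0.522 ]]
top 0.66 ((458.21087646484375, -301.341064453125), (71.74343872070312, 62.254390716552734), 36.1606330871582)
side 0.79 ((463.54449462890625, -303.00372314453125), (86.28706359863281, 60.324668884277344), 38.7318115234375)Traceback (most recent call last):
  File "<stdin>", line 38, in <module>
  File "<stdin>", line 38, in <genexpr>
    res = _minimize_neldermead(fun, x0, args, callback, bounds=bounds,
                               **options)
    fxr = func(xr)
    fx = function(np.copy(x), *(wrapper_args + args))
  File "<stdin>", line 32, in cost
  File "h.py", line 11, in proj
    c=arm.get_calibration(cam);K=np.array(c["intrinsics"]);T=np.array(c["pose"])
ValueError: time passes only in moves, steps and waits
```

```bash
sed -i 's/^def ray/CAL={c:arm.get_calibration(c) for c in ("top","side")}\ndef ray/; s/c=arm.get_calibration(cam)/c=CAL[cam]/' h.py
python3 - <<'E'
from h import *
from scipy.optimize import minimize
np.set_printoptions(precision=4,suppress=True)
def W(p,P): 
    c,s=np.cos(p[2]),np.sin(p[2]);return [p[0]+c*P[0]-s*P[1],p[1]+s*P[0]+c*P[1],P[2]]
best={}
for c,ap in [("top",(283,468)),("side",(364,390))]:
    arm.get_image(c)
    best[c]=[r for r in arm.silhouettes(c,"lid_center") if np.hypot(*(np.array(r["point"])-ap))<25][0]["region"]
P8=np.array([[x,y,z] for x in(-.036,.036) for y in(-.029,.029) for z in(0,.016)])
def cost(p):
    t=0
    for c,m in best.items():
        h=cv2.convexHull(np.array([proj(c,W(p,P))[::-1] for P in P8],np.float32))
        i=np.zeros((1920,2560),np.uint8);cv2.fillPoly(i,[np.int32(h*4+2)],255);i=cv2.resize(i,(640,480),interpolation=cv2.INTER_AREA)/255
        t+=np.abs(i-m).sum()/m.sum()
    return t
g0=[.46,-.301]
r=[minimize(cost,[*g0,a],method="Nelder-Mead",options=dict(initial_simplex=[[*g0,a],[g0[0]+.01,g0[1],a],[g0[0],g0[1]+.01,a],[*g0,a+.2]],maxiter=70)) for a in (.63,.63+np.pi/2)]
for q in r: print("lid",q.x,q.fun)
r=min(r,key=lambda r:r.fun)
t=[.6103,-.0099,.1723]
im=np.vstack([])if 0 else None
out=[]
for cam,f,(a,b,c_,d) in [("top","t0",(170,350,290,530)),("side","s0",(200,390,240,430))]:
    im=cv2.resize(cv2.imread(f"pics/{f}.png"),None,fx=3,fy=3,interpolation=cv2.INTER_CUBIC)
    def dr(P,col):
        v=proj(cam,P)*3+1;cv2.circle(im,(int(v[1]),int(v[0])),2,col,-1)
    for P in P8: dr(W(r.x,P),(0,255,0))
    for P in [(0,0,.074),(.033,.023,.107),(.033,-.023,.107),(-.016,.044,.083),(-.016,-.044,.083),(-.24,.042,.040),(-.24,-.042,.04),(-.124,.042,.006),(-.124,-.042,.006)]: dr(W(t,P),(0,0,255))
    cv2.imwrite(f"pics/ov_{cam}.png",im[a*3:b*3,c_*3:d*3])
E
```

```text
lid [ 0.462  -0.303   0.6214] 0.12678404420396863
lid [ 0.461  -0.3032  2.435 ] 0.6525621160976149
```

View pics/ov_top.png

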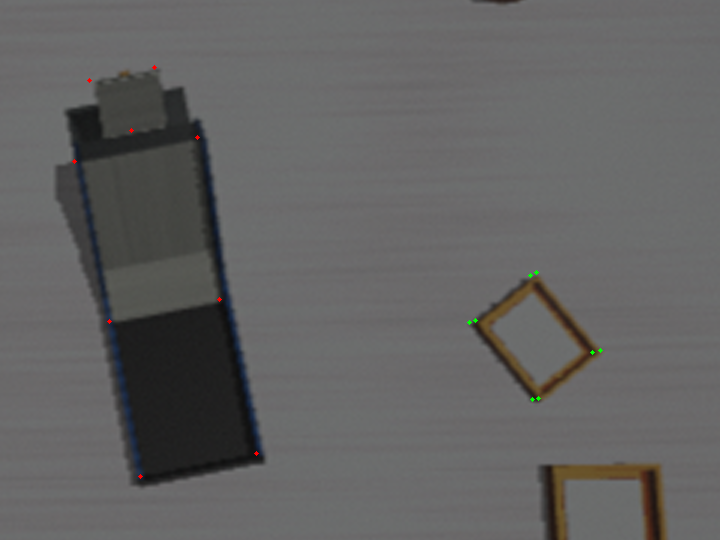

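View pics/ov_side.png

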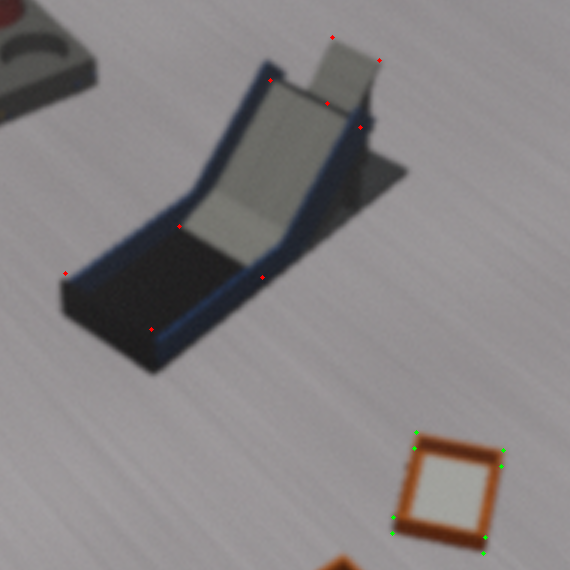

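The overlay shows the lid corners matching within about 1 to 2 mm. The turner's rest corners sit about 2 px off in the top view, so I refit it from corners I read off the pictures: rest (95,80)/(160,72), ridge (80,158)/(200,134), foot (108,322)/(221,301) in the 3x top crop.

Run:
```python
from h import *
from scipy.optimize import least_squares
np.set_printoptions(precision=4,suppress=True)
# (cam, col,row in 3x crop, local pt, rest?)
A=[("top",95,80,(.033,.023,.107),1),("top",160,72,(.033,-.023,.107),1),("top",80,158,(-.016,.042,.083),0),("top",200,134,(-.016,-.042,.083),0),("top",108,322,(-.124,.042,.006),0),("top",221,301,(-.124,-.042,.006),0),
("side",335,40,(.033,.023,.107),1),("side",383,61,(.033,-.023,.107),1),("side",278,81,(-.016,.042,.083),0),("side",351,117,(-.016,-.042,.083),0),("side",180,226,(-.124,.042,.006),0)]
off={"top":(170,290),"side":(200,240)}
def W(p,P,k):
    c,s=np.cos(p[2]),np.sin(p[2]);d=p[3]*.707*k;x=P[0]-d
    return [p[0]+c*x-s*P[1],p[1]+s*x+c*P[1],P[2]+d]
def f(p): return np.concatenate([proj(c,W(p,P,k))-[off[c][0]+(r-1)/3,off[c][1]+(u-1)/3] for c,u,r,P,k in A])
s=least_squares(f,[.61,-.01,.17,.004],loss="soft_l1");print(s.x);print(f(s.x).reshape(-1,2))
J=s.jac;print(np.sqrt(np.diag(np.linalg.inv(J.T@J))))
```

```text
[ 0.6109 -0.0125  0.1471  0.003 ]
[[ 0.1677 -0.0247]
 [-0.9003  0.0922]
 [ 0.1015  0.2163]
 [ 1.3906 -0.7129]
 [-0.774   0.2768]
 [-0.1435 -0.4585]
 [-0.7191  0.0528]
 [ 0.2856 -0.5016]
 [ 0.3238 -0.7369]
 [ 3.7043  2.8872]
 [-0.0759  0.0315]]
[0.001  0.0009 0.0113 0.003 ]
```

```bash
cat > go.py <<'E'
import sys
from h import *
# go.py x y z yaw_deg : shift needed in tool axes; yaw of tool x
o=arm.observe();Rm=R.from_rotvec(o["ee_rot"]).as_matrix()
a=list(map(float,sys.argv[1:]))
yaw=np.arctan2(Rm[1,0],Rm[0,0])
if a:
    d=Rm.T@(np.array(a[:3])-o["position"]);r=-(np.radians(a[3])-yaw);r=(r+np.pi)%(2*np.pi)-np.pi
    print("shift",np.round(d,4),"roll",round(r,4))
t=np.array([.611,-.0125]);p=o["position"][:2]-t;c,s=np.cos(.149),np.sin(.149)
print("t",round(o["clock"],2),"pos",np.round(o["position"],4),"yaw",round(np.degrees(yaw),1),"turner-local",np.round([c*p[0]+s*p[1],-s*p[0]+c*p[1],o["position"][2]-.159-.074],4),"F",np.round(o["force"],2),"w",round(o["width"]*.0918,4),"g",round(o["gripper_force"],2),"tilt",round(Rm[2,2],5))
E
T='-0.532 -0.766 0.05 0 0.0918'
python3 go.py .457 -.3065 .25 35.6; python3 -m inch '-0.532 -0.766 0.05 0 0.0918; -0.532 -0.766 0.05 0 0.0918; -0.532 -0.766 0.05 0 0.0918; -0.532 -0.766 0.05 0 0.0918; -0.532 -0.766 0.05 0 0.0918'; python3 go.py .457 -.3065 .25 35.6
```

```text
shift [-0.5318 -0.7664  0.1547] roll 2.1894
t 1.5 pos [0.203  0.5911 0.4048] yaw 161.0 turner-local [-0.3139  0.6575  0.1718] F [-0.54  1.28 -0.39] w 0.0917 g 0.0 tilt -1.0
clock: 2.0
position: [0.2714, 0.3489, 0.3914]
ee_rot: [0.517, 3.098, 0.001]
force: [1.4, -0.2, 1.3]
width: 0.999
gripper_force: 0.0
shift [-0.3885 -0.5597  0.1411] roll 2.1894
t 2.0 pos [0.2714 0.3489 0.3914] yaw 161.0 turner-local [-0.2822  0.4078  0.1584] F [ 1.42 -0.19  1.31] w 0.0917 g 0.0 tilt -1.0
```

```bash
python3 -m inch '-0.388 -0.56 0.06 0.75 0.0918; -0.388 -0.56 0.06 0.75 0.0918; -0.388 -0.56 0.06 0.75 0.0918; -0.388 -0.56 0.06 0.75 0.0918; -0.388 -0.56 0.06 0.75 0.0918' >/dev/null; python3 go.py .457 -.3065 .25 35.6
```

```text
shift [-0.4231 -0.089   0.1193] roll 1.4335
t 2.5 pos [0.3388 0.1093 0.3696] yaw 117.7 turner-local [-0.2511  0.1608  0.1366] F [ 1.38 -0.59  0.17] w 0.0918 g 0.0 tilt -1.0
```

```bash
python3 -m inch '-0.423 -0.089 0.03 0.75 0.0918; -0.423 -0.089 0.03 0.75 0.0918; -0.423 -0.089 0.03 0.75 0.0918; -0.423 -0.089 0.03 0.75 0.0918; -0.423 -0.089 0.03 0.75 0.0918' >/dev/null; python3 go.py .457 -.3065 .25 35.6
```

```text
shift [-0.1573  0.093   0.1025] roll 0.6838
t 3.0 pos [ 0.4084 -0.1303  0.3525] yaw 74.8 turner-local [-0.2178 -0.0864  0.1195] F [1.43 0.92 0.47] w 0.0915 g 0.0 tilt -1.0
```

```bash
python3 -m inch '-0.157 0.093 0.1 0.684 0.0918; -0.157 0.093 0.1 0.684 0.0918; -0.157 0.093 0.1 0.684 0.0918; -0.157 0.093 0.1 0.684 0.0918; -0.157 0.093 0.1 0.684 0.0918' >/dev/null; python3 go.py .457 -.3065 .181 35.6
python3 - <<'E'
from h import *
im=save("top","t1")
cv2.imwrite("pics/t1c.png",cv2.resize(im[200:360,400:560,::-1],None,fx=3.5,fy=3.5))
E
```

```text
shift [ 0.0011 -0.002   0.0688] roll -0.0046
t 3.5 pos [ 0.4574 -0.3085  0.2498] yaw 35.3 turner-local [-0.1958 -0.27    0.0168] F [0.13 0.97 0.2 ] w 0.0919 g 0.0 tilt -0.99999
```

View pics/t1c.png

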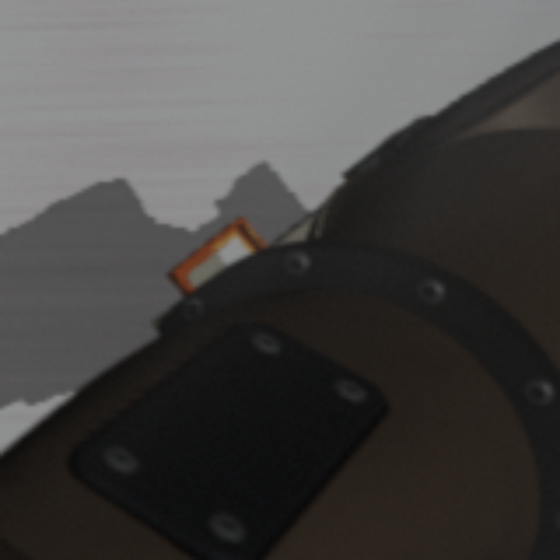

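The arm hides most of the lid, with one corner showing at crop (240,225). The fingers straddle it as estimated, so I descend and grip.

```bash
python3 -m inch '0.001 -0.002 0.03 -0.0046 0.0918; 0.001 -0.002 0.05 -0.0046 0.0918; 0.001 -0.002 0.062 -0.0046 0.0918; 0.001 -0.002 0.068 -0.0046 0.0918; 0.001 -0.002 0.068 -0.0046 0.0918' >/dev/null; python3 go.py .457 -.3065 .181 35.6; python3 -m inch '0 0 0 0 0.05; 0 0 0 0 0.05; 0 0 0 0 0.05; 0 0 0 0 0.05; 0 0 0 0 0.05' 15;python3 go.py
```

```text
shift [-0.0035  0.0038  0.0031] roll 0.011
t 4.05 pos [ 0.4575 -0.3014  0.1841] yaw 36.2 turner-local [-0.1947 -0.2629 -0.0489] F [-0.81  0.59  0.38] w 0.0917 g 0.0 tilt -1.0
clock: 4.55
position: [0.4575, -0.3017, 0.1844]
ee_rot: [2.986, 0.975, 0.001]
force: [-0.4, 0.2, 2.2]
width: 0.629
gripper_force: 15.0
t 4.55 pos [ 0.4575 -0.3017  0.1844] yaw 36.2 turner-local [-0.1947 -0.2632 -0.0486] F [-0.44  0.19  2.2 ] w 0.0578 g 15.0 tilt -1.0
```

```bash
python3 -m inch '0 0 0 0 0.07; 0 0 0 0 0.07; -0.004 0 0.003 0 0.07; -0.005 0 0.003 0 0.07; -0.005 0 0.003 0 0.07' >/dev/null; python3 go.py; python3 -m inch '0 0 0 0 0.05; 0 0 0 0 0.05; 0 0 0 0 0.05; 0 0 0 0 0.05' 15 >/dev/null;python3 go.py; python3 -m inch '0 0 -0.02 0 0.05; 0 0 -0.06 0 0.05; 0 0 -0.1 0 0.05; 0 0 -0.13 0 0.05; 0 0 -0.13 0 0.05'; python3 go.py .611 -.0125 .32 8.5
python3 - <<'E'
from h import *
im=save("side","s1")
cv2.imwrite("pics/s1c.png",cv2.resize(im[240:440,280:500,::-1],None,fx=3,fy=3))
E
```

```text
t 5.05 pos [ 0.4529 -0.3049  0.1809] yaw 36.1 turner-local [-0.1997 -0.2657 -0.0521] F [-0.42 -0.05  0.72] w 0.0701 g 0.0 tilt -1.0
t 5.45 pos [ 0.4534 -0.3046  0.1811] yaw 36.2 turner-local [-0.1992 -0.2655 -0.0519] F [1.34 0.05 0.46] w 0.058 g 15.0 tilt -1.0
clock: 5.95
position: [0.4541, -0.3057, 0.3148]
ee_rot: [2.982, 0.974, 0.007]
force: [0.7, 0.3, -0.4]
width: 0.626
gripper_force: 15.0
shift [ 0.2997 -0.1441 -0.0051] roll 0.4828
t 5.95 pos [ 0.4541 -0.3057  0.3148] yaw 36.2 turner-local [-0.1987 -0.2667  0.0818] F [ 0.67  0.27 -0.44] w 0.0575 g 15.0 tilt -0.99998
```

View pics/s1c.png

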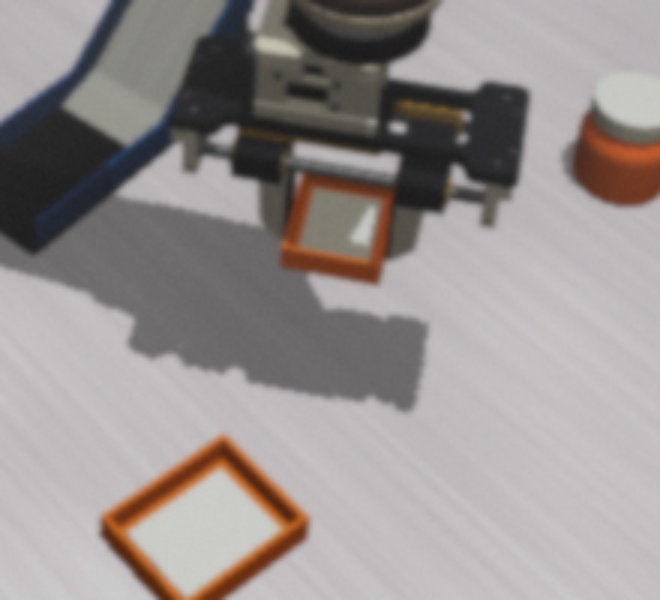

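The lid is held level and square in the gripper (side crop (335,230)). The jar is well clear to the right.

```bash
python3 go.py .622 -.011 .32 8.5|head -1;  python3 -m inch '0.31 -0.138 -0.01 0.48 0.05; 0.31 -0.138 -0.01 0.48 0.05; 0.31 -0.138 -0.01 0.48 0.05; 0.31 -0.138 -0.01 0.48 0.05; 0.31 -0.138 -0.01 0.48 0.05'>/dev/null;  python3 go.py .622 -.011 .32 8.5
```

```text
shift [ 0.3093 -0.1379 -0.007 ] roll 0.4834
shift [ 0.0546 -0.0671 -0.0031] roll 0.0018
t 6.5 pos [ 0.578  -0.0855  0.317 ] yaw 8.6 turner-local [-0.0434 -0.0673  0.084 ] F [ 1.23 -0.92 -0.18] w 0.0579 g 15.0 tilt -1.0
```

```bash
python3 -m inch '0.054 -0.067 -0.003 0 0.05; 0.054 -0.067 -0.003 0 0.05; 0.054 -0.067 -0.003 0 0.05; 0.054 -0.067 -0.003 0 0.05; 0.054 -0.067 -0.003 0 0.05'>/dev/null;  python3 go.py .622 -.011 .30 8.5
python3 - <<'E'
from h import *
im=save("side","s2")
cv2.imwrite("pics/s2c.png",cv2.resize(im[160:330,250:430,::-1],None,fx=3.3,fy=3.3))
E
```

```text
shift [ 0.0024 -0.0034  0.0207] roll 0.0011
t 7.0 pos [ 0.6202 -0.0147  0.3207] yaw 8.6 turner-local [ 0.0087 -0.0036  0.0877] F [ 0.78 -0.4  -0.64] w 0.0576 g 15.0 tilt -1.0
```

View pics/s2c.png

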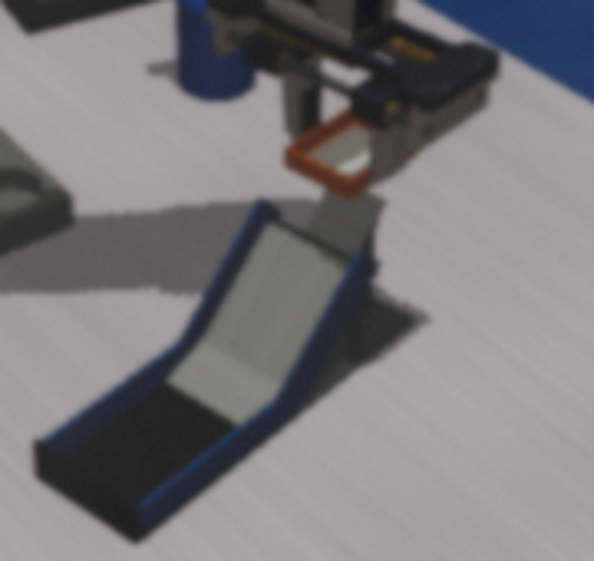

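The lid is level above the rest and centred across it (crop (345,160)). I lower it and feel for contact.

```bash
python3 -m inch '0.002 -0.003 0.01 0 0.05; 0.002 -0.003 0.018 0 0.05; 0.002 -0.003 0.023 0 0.05; 0.002 -0.003 0.024 0 0.05; 0.002 -0.003 0.024 0 0.05' 12|grep -E 'force|pos';  python3 go.py; for i in 1 2 3; do echo; done;  python3 -m inch '0 0 0.001 0 0.05; 0 0 0.002 0 0.05;0 0 0.002 0 0.05' |grep -E 'force|pos'; python3 -m inch '0 0 0.001 0 0.05; 0 0 0.002 0 0.05;0 0 0.002 0 0.05' |grep -E 'force|pos'
```

```text
position: [0.6224, -0.0104, 0.2972]
force: [-0.4, -0.6, 0.1]
gripper_force: 12.0
t 7.55 pos [ 0.6224 -0.0104  0.2972] yaw 8.7 turner-local [0.0116 0.0004 0.0642] F [-0.39 -0.58  0.12] w 0.0578 g 12.0 tilt -1.0



position: [0.6225, -0.0102, 0.2955]
force: [-0.3, -0.4, -0.0]
gripper_force: 12.0
position: [0.6224, -0.0102, 0.2934]
force: [-0.2, -0.2, -1.0]
gripper_force: 12.0
```

```bash
python3 -m inch '0 0 0.001 0 0.05; 0 0 0.002 0 0.05;0 0 0.002 0 0.05' |grep -E 'force|pos'; python3 -m inch '0 0 0.001 0 0.05; 0 0 0.002 0 0.05;0 0 0.002 0 0.05' |grep -E 'force|pos'; python3 -m inch '0 0 0.001 0 0.05; 0 0 0.001 0 0.05' |grep -E 'force|pos'
```

```text
position: [0.6224, -0.0102, 0.2913]
force: [-0.9, -0.2, -0.7]
gripper_force: 12.0
position: [0.6224, -0.0102, 0.2893]
force: [-0.4, -0.2, -0.2]
gripper_force: 12.0
position: [0.6225, -0.0103, 0.2885]
force: [0.6, -0.3, 0.5]
gripper_force: 12.0
```

```bash
python3 -m inch '0 0 0.001 0 0.05; 0 0 0.002 0 0.05;0 0 0.002 0 0.05' |grep -E 'force|pos'; python3 -m inch '0 0 0.001 0 0.05; 0 0 0.002 0 0.05;0 0 0.002 0 0.05' |grep -E 'force|pos'
python3 - <<'E'
from h import *
im=save("side","s3")
cv2.imwrite("pics/s3c.png",cv2.resize(im[180:270,310:400,::-1],None,fx=6,fy=6,interpolation=cv2.INTER_CUBIC))
E
```

```text
position: [0.6225, -0.0103, 0.2865]
force: [-1.3, 0.5, 2.2]
gripper_force: 12.0
position: [0.6224, -0.0103, 0.2843]
force: [-0.6, -0.8, 2.2]
gripper_force: 12.0
```

View pics/s3c.png

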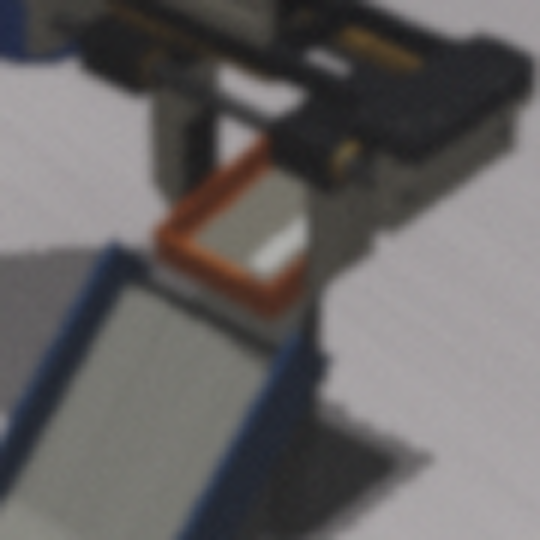

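Contact came at TCP z of about 0.287 with 2.2 N, so the rest is set nearly right back. The lid is starting to tilt, so I ease the grip and go on down.

```bash
python3 -m inch '0 0 0.001 0 0.05; 0 0 0.002 0 0.05;0 0 0.003 0 0.05;0 0 0.004 0 0.05; 0 0 0.004 0 0.05' 5|grep -E 'force|pos'; python3 -m inch '0 0 0.001 0 0.05; 0 0 0.002 0 0.05;0 0 0.003 0 0.05;0 0 0.004 0 0.05; 0 0 0.004 0 0.05' |grep -E 'force|pos'
python3 - <<'E'
from h import *
im=save("side","s4")
cv2.imwrite("pics/s4c.png",cv2.resize(im[180:270,310:400,::-1],None,fx=6,fy=6,interpolation=cv2.INTER_CUBIC))
E
```

```text
position: [0.6224, -0.0101, 0.2802]
force: [-0.0, 0.3, -0.3]
gripper_force: 5.0
position: [0.6224, -0.0102, 0.2763]
force: [-0.2, 0.4, 0.1]
gripper_force: 5.0
```

View pics/s4c.png

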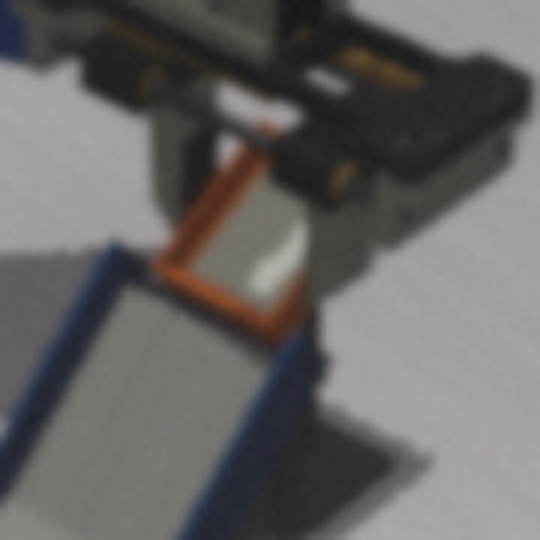

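The lid has now tilted to about 30° and its lower edge is nearing the ledge (crop (220,300)). I continue until it bears.

```bash
python3 -m inch '0 0 0.001 0 0.05; 0.001 0 0.002 0 0.05;0.001 0 0.003 0 0.05; 0.001 0 0.003 0 0.05' 5|grep -E 'force|pos'; python3 -m inch '0 0 0.001 0 0.05; 0 0 0.001 0 0.05' |grep -E 'force|pos';python3 -m inch '0 0 0.001 0 0.05; 0 0 0.001 0 0.05' |grep -E 'force|pos'
```

```text
position: [0.6234, -0.0101, 0.2733]
force: [-1.0, -0.2, 0.1]
gripper_force: 5.0
position: [0.6235, -0.0101, 0.2724]
force: [-0.4, 0.3, 1.2]
gripper_force: 5.0
position: [0.6236, -0.0101, 0.2716]
force: [-0.1, 0.0, 2.9]
gripper_force: 5.0
```

```bash
for i in 1; do python3 -m inch '0 0 0 0 0.05; 0 0 0 0 0.05' |grep -E 'force|pos';python3 -m inch '0 0 0.001 0 0.05; 0 0 0.001 0 0.05' |grep -E 'force|pos'; python3 -m inch '0 0 0 0 0.05; 0 0 0 0 0.05' |grep -E 'force|pos'; done
python3 - <<'E'
from h import *
im=save("side","s5")
cv2.imwrite("pics/s5c.png",cv2.resize(im[180:270,310:400,::-1],None,fx=6,fy=6,interpolation=cv2.INTER_CUBIC))
E
```

```text
position: [0.6236, -0.01, 0.2716]
force: [0.1, 0.0, 2.5]
gripper_force: 5.0
position: [0.6237, -0.01, 0.2706]
force: [1.1, 0.3, 3.1]
gripper_force: 5.0
position: [0.6237, -0.01, 0.2706]
force: [1.7, 0.8, 2.7]
gripper_force: 5.0
```

View pics/s5c.png

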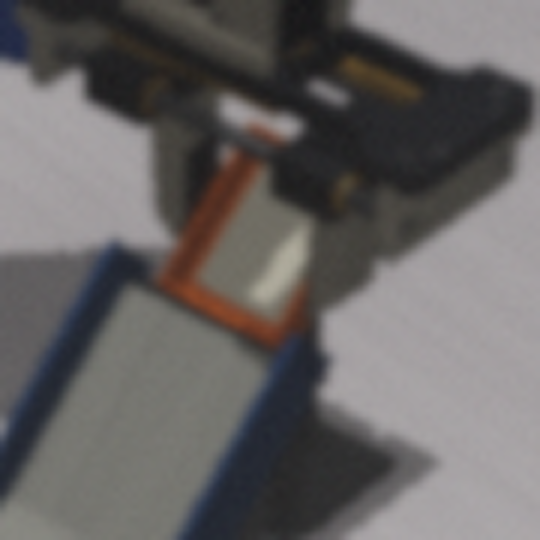

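The lid leans at about 40° with its lower edge on the ledge, and it bears steadily at about 3 N. I release it.

```bash
python3 -m inch '0 0 0 0 0.06; 0 0 0 0 0.062; 0 0 0 0 0.066; 0 0 0 0 0.075; 0 0 0 0 0.085'|grep -E 'force|pos|wid'; python3 -m inch '0 0 0 0 0.0918; 0 0 0 0 0.0918; 0 0 0 0 0.0918;0 0 0 0 0.0918'|grep -E 'force|pos|wid'; python3 -m inch '0 0 -0.03 0 0.0918; 0 0 -0.07 0 0.0918; 0 0 -0.11 0 0.0918; 0 0 -0.14 0 0.0918; 0 0 -0.14 0 0.0918'|grep -E 'force|pos|wid'
python3 - <<'E'
from h import *
im=save("side","s6")
cv2.imwrite("pics/s6c.png",cv2.resize(im[160:280,290:410,::-1],None,fx=5,fy=5,interpolation=cv2.INTER_CUBIC))
E
python3 go.py
```

```text
position: [0.6234, -0.0101, 0.2703]
force: [-0.0, 0.1, -0.3]
width: 0.845
gripper_force: 0.0
position: [0.6235, -0.0101, 0.2705]
force: [-0.4, -0.3, -0.8]
width: 0.998
gripper_force: 0.0
position: [0.6243, -0.0111, 0.4149]
force: [0.3, -0.0, -0.7]
width: 1.002
gripper_force: 0.0
t 13.55 pos [ 0.6238 -0.0105  0.4125] yaw 8.7 turner-local [0.013  0.     0.1795] F [-0.04 -0.53 -1.31] w 0.0919 g 0.0 tilt -0.99999
```

View pics/s6c.png

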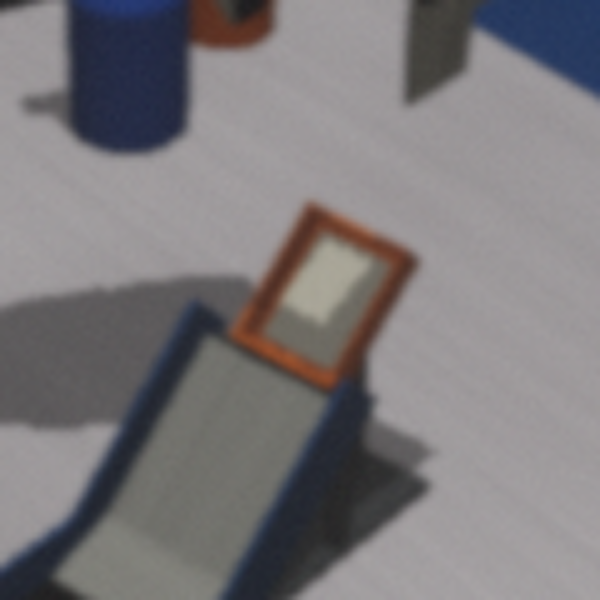

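The lid is leaning on the rest, let go and square (crop (325,295)). I have now viewed 11 pictures, one over the limit of 10, so from here on I rely on the networks and the state only. Next I go behind the lid's top edge.

```bash
python3 -m inch '0.05 0 0 0 0.03; 0.08 0 0 0 0.03; 0.08 0 0 0 0.03; 0.08 0 0.05 0 0.03; 0.08 0 0.08 0 0.03'>/dev/null; python3 go.py .700 .0008 .300 8.5
```

```text
shift [-0.0016  0.0009  0.0269] roll 0.0024
t 14.05 pos [0.7015 0.0019 0.3269] yaw 8.6 turner-local [0.0916 0.0008 0.0939] F [-0.17  0.65  0.1 ] w 0.0565 g 0.0 tilt -1.0
```

```bash
python3 -m inch '0 0 0.015 0 0.03; 0 0 0.027 0 0.03; -0.01 0 0.027 0 0.03; -0.02 0 0.027 0 0.03; -0.02 0 0.027 0 0.03'|grep -E 'force|pos|wid'; python3 -m inch '-0.008 0 0 0 0.03; -0.016 0 0 0 0.03; -0.024 0 0 0 0.03; -0.032 0 0 0 0.03; -0.04 0 0 0 0.03'|grep -E 'force|pos'; python3 go.py
python3 - <<'E'
from h import *
for c in ["top","side"]:
    arm.get_image(c);print(c,[(np.round(r["point"]),round(r["conf"],2)) for r in arm.place_of(c,"lid_center")[:4]])
E
```

```text
position: [0.6817, -0.0019, 0.3052]
force: [-0.6, -0.5, 0.3]
width: 0.331
gripper_force: 0.0
position: [0.6424, -0.0072, 0.3034]
force: [-1.1, 0.1, -0.4]
gripper_force: 0.0
t 15.05 pos [ 0.6424 -0.0072  0.3034] yaw 8.7 turner-local [0.0318 0.0006 0.0704] F [-1.1   0.13 -0.44] w 0.0301 g 0.0 tilt -1.0
top [(array([345., 494.]), 0.95), (array([250., 337.]), 0.6), (array([157., 457.]), 0.58)]
side [(array([279., 305.]), 0.58), (array([417., 352.]), 0.58)]
```

```bash
python3 -m inch '0 0 -0.01 0 0.03; 0 0 -0.04 0 0.03; 0 0 -0.08 0 0.03; 0 0 -0.1 0 0.03; 0 0 -0.1 0 0.03'>/dev/null; python3 go.py
python3 - <<'E'
from h import *
P={}
for c in ["top","side"]:
    arm.get_image(c);r=arm.place_of(c,"lid_center");print(c,[(np.round(q["point"],1),round(q["conf"],2)) for q in r[:4]])
    s=arm.silhouettes(c,"lid_center")
    for q in s:
        m=q["region"].astype(np.uint8);k=max(cv2.findContours(m,0,2)[0],key=cv2.contourArea);print(" sil",np.round(q["point"]),m.sum(),cv2.minAreaRect(k))
c,s=np.cos(.149),np.sin(.149)
for x in(-.182,-.15,-.20): print(x,[np.round(proj(cam,[.611+c*x,-.0125+s*x,.014]),1) for cam in("top","side")])
E
```

```text
t 15.75 pos [ 0.6442 -0.0079  0.4075] yaw 8.7 turner-local [ 0.0335 -0.0004  0.1745] F [-0.07 -0.07 -0.55] w 0.03 g 0.0 tilt -0.99998
top [(array([344.7, 493.7]), 0.72), (array([309.3, 349.1]), 0.63)]
 sil [309. 348.] 905 ((348.6941223144531, 309.6235046386719), (33.62422180175781, 27.116310119628906), 77.47119140625)
 sil [345. 492.] 1833 ((491.5, 347.0), (46.0, 41.0), 90.0)
 sil [254. 342.] 4478 ((343.8118896484375, 261.1461486816406), (135.4945526123047, 43.67555618286133), 79.2711410522461)
side [(array([295. , 285.4]), 0.76), (array([413.5, 351.1]), 0.61), (array([219.6, 357.8]), 0.16)]
 sil [418. 350.] 2488 ((347.7768859863281, 415.0509338378906), (46.93047332763672, 58.14227294921875), 52.69605255126953)
 sil [292. 290.] 697 ((287.9999694824219, 294.9999694824219), (32.72731399536133, 26.07090950012207), 33.6900634765625)
 sil [266. 322.] 4857 ((321.25, 269.25), (58.68986129760742, 132.93606567382812), 45.0)
-0.182 [array([298.5, 349.2]), array([294.1, 294.7])]
-0.15 [array([284.1, 346.6]), array([286.7, 305. ])]
-0.2 [array([306.6, 350.7]), array([298.4, 288.8])]
```

Run:
```python
from h import *
np.set_printoptions(precision=4,suppress=True)
c,s=np.cos(.149),np.sin(.149)
im={};pt={}
for cam in("top","side"):
    im[cam]=arm.get_image(cam)
    q=[r for r in arm.silhouettes(cam,"lid_center") if 500<r["region"].sum()<1300 and np.hypot(*(np.array(r["point"])-((309,348) if cam=="top" else (293,288))))<20][0]
    pt[cam]=np.array(cv2.minAreaRect(np.argwhere(q["region"]).astype(np.float32))[0])
    k=max(cv2.findContours(q["region"].astype(np.uint8),0,2)[0],key=cv2.contourArea)[:,0]
    if cam=="top":
        g=np.array([onz(cam,(p[1],p[0]),.022)[:2] for p in k],np.float32)*1000;print(cv2.minAreaRect(g))
W,e=tri(pt["top"],pt["side"]);d=W[:2]-[.611,-.0125];print(W,e,"local tray",c*d[0]+s*d[1]+.182,-s*d[0]+c*d[1])
r,u=pt["top"].astype(int)
print(im["top"][r-17:r+18:3,u-18:u+19:4].tolist().__len__())
for a in range(r-18,r+19,4): print([tuple(int(v) for v in im["top"][a,b]) for b in range(u-16,u+17,6)])
```

```text
((406.887939453125, -37.53324508666992), (76.28825378417969, 61.156639099121094), 10.330792427062988)
[ 0.4095 -0.0393  0.0235] 0.007118110899012426 local tray -0.02124777399651645 0.003404830766003862
12
[(48, 47, 46), (48, 47, 48), (48, 49, 48), (53, 51, 47), (98, 81, 48), (51, 50, 51)]
[(48, 47, 46), (108, 87, 49), (142, 111, 56), (154, 126, 68), (143, 101, 63), (50, 50, 49)]
[(40, 41, 46), (156, 145, 127), (160, 162, 163), (160, 162, 161), (153, 137, 127), (51, 52, 51)]
[(39, 54, 82), (159, 151, 135), (161, 163, 162), (160, 162, 161), (160, 162, 161), (69, 63, 54)]
[(49, 71, 112), (153, 124, 83), (160, 161, 161), (161, 162, 162), (161, 163, 163), (114, 96, 59)]
[(71, 81, 103), (156, 125, 63), (161, 163, 162), (160, 163, 162), (162, 164, 163), (143, 115, 60)]
[(86, 85, 86), (156, 127, 64), (159, 162, 161), (161, 163, 162), (161, 163, 162), (130, 83, 45)]
[(97, 95, 95), (132, 108, 57), (160, 162, 162), (160, 162, 162), (160, 163, 162), (143, 101, 56)]
[(129, 127, 129), (79, 63, 40), (158, 156, 155), (152, 121, 75), (145, 103, 54), (145, 119, 62)]
[(158, 158, 158), (47, 45, 45), (144, 115, 59), (47, 41, 35), (54, 55, 55), (115, 115, 116)]
```

The tray pixels at top (309,348) are white, so the lid slid down open side up. My fingertips were about 5 mm too high and bore on its end face, pushing it out over the ridge. I will pick it up by its near end wall, set it on the bench and redo the lean with a lower push.

```bash
python3 go.py .4428 -.0337 .25 98.5|head -1; python3 -m inch '-0.2 0 0.0 -0.75 0.02; -0.2 0 0.0 -0.75 0.02; -0.2 0 0.0 -0.75 0.02; -0.2 0 0.0 -0.75 0.02; -0.2 0 0.0 -0.75 0.02' 15 >/dev/null;python3 go.py .4428 -.0337 .25 98.5
```

```text
shift [-0.202  -0.0038  0.1531] roll -1.5679
shift [0.0062 0.001  0.1521] roll -0.8135
t 16.75 pos [ 0.4391 -0.0389  0.4021] yaw 51.9 turner-local [-0.1739 -0.0005  0.1691] F [1.37 0.99 0.52] w 0.0202 g 0.0 tilt -0.99997
```

```bash
python3 -m inch '0.006 0.001 0 -0.814 0.02; 0.006 0.001 0.02 -0.814 0.02; 0.006 0.001 0.05 -0.814 0.02; 0.006 0.001 0.08 -0.814 0.02; 0.006 0.001 0.1 -0.814 0.02' >/dev/null;python3 -m inch '0 0 0 -0.06 0.02; 0 0 0 -0.06 0.02' >/dev/null; python3 go.py .4428 -.0337 .205 98.5
```

```text
shift [ 0.0008 -0.0068  0.098 ] roll -0.0079
t 17.45 pos [ 0.4498 -0.0335  0.303 ] yaw 98.0 turner-local [-0.1625  0.0032  0.07  ] F [ 0.21 -0.92 -0.55] w 0.0198 g 0.0 tilt -1.0
```

```bash
python3 -m inch '0.001 -0.007 0.03 -0.008 0.02; 0.001 -0.007 0.06 -0.008 0.02; 0.001 -0.007 0.085 -0.008 0.02; 0.001 -0.007 0.097 -0.008 0.02; 0.001 -0.007 0.097 -0.008 0.02' >/dev/null;python3 -m inch '0 0 0 0 0.02' >/dev/null; python3 go.py .4428 -.0337 .190 98.5
```

```text
shift [-0.0004 -0.0007  0.0172] roll -0.0008
t 18.05 pos [ 0.4434 -0.0333  0.2072] yaw 98.5 turner-local [-0.1688  0.0044 -0.0258] F [-0.01  1.01  0.07] w 0.0199 g 0.0 tilt -1.0
```

Lower in small steps, watching force.

```bash
python3 -m inch '0 -0.0005 0.005 0 0.02; 0 -0.0005 0.01 0 0.02; 0 -0.0005 0.011 0 0.02' |grep -E 'pos|force'; python3 -m inch '0 0 0.003 0 0.02; 0 0 0.005 0 0.02; 0 0 0.005 0 0.02' |grep -E 'pos|force'; python3 go.py .4428 -.0337 .190 98.5
```

```text
position: [0.4425, -0.033, 0.1954]
force: [-1.2, -0.2, 0.3]
gripper_force: 0.0
position: [0.4424, -0.0332, 0.1903]
force: [0.5, -0.1, 0.4]
gripper_force: 0.0
shift [-0.0006  0.0003  0.0003] roll 0.0001
t 18.65 pos [ 0.4424 -0.0332  0.1903] yaw 98.5 turner-local [-0.1698  0.0046 -0.0427] F [ 0.51 -0.09  0.44] w 0.0199 g 0.0 tilt -1.0
```

```bash
python3 -m inch '0 0 0 0 0; 0 0 0 0 0; 0 0 0 0 0; 0 0 0 0 0' 25 |grep -E 'wid|force'; python3 -m inch '0 0 -0.005 0 0; 0 0 -0.02 0 0; 0 0 -0.05 0 0; 0 0 -0.08 0 0; 0 0 -0.08 0 0' |grep -E 'wid|force'; python3 go.py .444 -.19 .27 98.5;  python3 - <<'E'
from h import *
for c in ["top","side"]:
    arm.get_image(c);print(c,[(np.round(q["point"]),round(q["conf"],2)) for q in arm.place_of(c,"lid_center")[:3]])
E
```

```text
force: [1.6, 0.1, -0.3]
width: 0.028
gripper_force: 25.0
force: [1.2, -0.5, -0.9]
width: 0.03
gripper_force: 25.0
shift [-0.1549 -0.0223  0.0032] roll -0.0002
t 19.55 pos [ 0.4432 -0.0335  0.2733] yaw 98.5 turner-local [-0.1691  0.0041  0.0403] F [ 1.17 -0.46 -0.93] w 0.0028 g 25.0 tilt -0.99999
top [(array([345., 492.]), 0.81)]
side [(array([416., 350.]), 0.93), (array([267., 285.]), 0.73), (array([302., 482.]), 0.32)]
```

```bash
python3 -m inch '-0.05 0 0 0 0; -0.1 0 0 0 0; -0.15 0 0 0 0; -0.155 0 0.04 0 0; -0.155 0 0.065 0 0'>/dev/null; python3 -m inch '0 0 0 0 0; 0 0 0 0 0' >/dev/null; python3 go.py .444 -.19 .187 98.5
```

```text
shift [-0.0004 -0.0211  0.018 ] roll -0.0004
t 20.45 pos [ 0.4649 -0.1865  0.205 ] yaw 98.5 turner-local [-0.1703 -0.1504 -0.028 ] F [ 0.17  0.69 -0.37] w 0.0029 g 25.0 tilt -1.0
```

```bash
python3 -m inch '0 0 0.008 0 0; 0 0 0.014 0 0; 0 0 0.018 0 0; 0 0 0.019 0 0; 0 0 0.019 0 0'|grep -E 'pos|force'; python3 -m inch '0 0 0.001 0 0; 0 0 0.002 0 0'|grep -E 'pos|force'
```

```text
position: [0.4654, -0.1864, 0.1865]
force: [0.1, 0.3, -0.7]
gripper_force: 25.0
position: [0.4655, -0.1865, 0.1846]
force: [0.4, -0.3, -0.4]
gripper_force: 25.0
```

```bash
python3 -m inch '0 0 0.001 0 0; 0 0 0.0015 0 0'|grep -E 'pos|force'; python3 -m inch '0 0 0 0 0.02; 0 0 0 0 0.02; 0 0 0 0 0.02;0 0 -0.03 0 0.02; 0 0 -0.06 0 0.02'>/dev/null; python3 -m inch '0 0 -0.04 0.75 0.0918; 0 0 -0.04 0.75 0.0918; 0 0 -0.04 0.75 0.0918; 0 0 -0.04 0.75 0.0918; 0 0 -0.04 0.75 0.0918' >/dev/null
python3 - <<'E'
from h import *
for c in ["top","side"]:
    arm.get_image(c)
    for q in arm.silhouettes(c,"lid_center")[:3]:
        k=max(cv2.findContours(q["region"].astype(np.uint8),0,2)[0],key=cv2.contourArea)[:,0]
        g=np.array([onz(c,(p[1],p[0]),.012)[:2] for p in k],np.float32)*1000;print(c,round(q["conf"],2),cv2.minAreaRect(g))
E
python3 go.py .4305 -.1915 .25 8.5
```

```text
position: [0.4655, -0.1867, 0.184]
force: [-4.2, 1.9, 18.3]
gripper_force: 25.1
top 0.82 ((318.7850646972656, -342.6856994628906), (85.65330505371094, 96.48345947265625), 88.767578125)
side 0.8 ((323.5120849609375, -341.6299133300781), (88.25597381591797, 105.44596862792969), 89.97842407226562)
side 0.76 ((430.00677490234375, -191.20074462890625), (85.55036926269531, 70.1025619506836), 8.282526969909668)
side 0.7 ((435.9387512207031, -35.440101623535156), (149.88302612304688, 121.10712432861328), 10.214759826660156)
shift [-0.0239 -0.0259  0.0328] roll 0.8256
t 22.55 pos [ 0.4654 -0.1863  0.2828] yaw 55.8 turner-local [-0.1698 -0.1503  0.0498] F [0.61 0.05 0.18] w 0.0712 g 0.0 tilt -1.0
```

```bash
python3 go.py .4234 -.193 .25 8.5|head -1; python3 -m inch '-0.029 -0.031 0.01 0.825 0.0918; -0.029 -0.031 0.02 0.825 0.0918; -0.029 -0.031 0.03 0.825 0.0918; -0.029 -0.031 0.03 0.825 0.0918; -0.029 -0.031 0.03 0.825 0.0918'>/dev/null; python3 -m inch '0 0 0 0.08 0.0918; 0 0 0 0.08 0.0918'>/dev/null; python3 go.py .4234 -.193 .181 8.5
```

```text
shift [-0.0291 -0.031   0.0328] roll 0.8256
shift [0.     0.0002 0.0717] roll -0.0068
t 23.25 pos [ 0.4234 -0.1928  0.2527] yaw 8.1 turner-local [-0.2123 -0.1505  0.0197] F [-0.55  0.2   0.19] w 0.0915 g 0.0 tilt -1.0
```

```bash
python3 -m inch '0 0 0.03 -0.006 0.0918; 0 0 0.055 -0.006 0.0918; 0 0 0.067 -0.006 0.0918; 0 0 0.0715 -0.006 0.0918; 0 0 0.0715 -0.006 0.0918'>/dev/null; python3 go.py .4234 -.193 .181 8.5;python3 -m inch '0 0 0 0 0.05; 0 0 0 0 0.05; 0 0 0 0 0.05; 0 0 0 0 0.05; 0 0 0 0 0.05' 15>/dev/null; python3 go.py; python3 -m inch '0 0 -0.02 0 0.05; 0 0 -0.06 0 0.05; 0 0 -0.1 0 0.05; 0 0 -0.14 0 0.05; 0 0 -0.14 0 0.05'>/dev/null; python3 go.py .6225 -.0107 .32 8.5
```

```text
shift [0.0001 0.     0.0004] roll -0.0007
t 23.75 pos [ 0.4233 -0.193   0.1814] yaw 8.5 turner-local [-0.2124 -0.1506 -0.0516] F [-0.62  0.18  0.39] w 0.0918 g 0.0 tilt -1.0
clock: 24.25
position: [0.4235, -0.1928, 0.1816]
ee_rot: [3.133, 0.229, 0.001]
force: [-0.2, 0.3, 3.2]
width: 0.63
gripper_force: 25.0
t 24.25 pos [ 0.4235 -0.1928  0.1816] yaw 8.3 turner-local [-0.2121 -0.1504 -0.0514] F [-0.22  0.35  3.22] w 0.0579 g 25.0 tilt -1.0
shift [ 0.2226 -0.1527  0.006 ] roll -0.003
t 24.75 pos [ 0.4244 -0.194   0.3252] yaw 8.3 turner-local [-0.2115 -0.1518  0.0922] F [-0.27  0.8  -1.82] w 0.0575 g 25.0 tilt -0.99998
```

```bash
python3 -m inch '0.2226 -0.1527 0 -0.003 0.05; 0.2226 -0.1527 0 -0.003 0.05; 0.2226 -0.1527 0 -0.003 0.05; 0.2226 -0.1527 0 -0.003 0.05; 0.2226 -0.1527 0 -0.003 0.05' 12 >/dev/null; python3 go.py .6225 -.0107 .32 8.5
```

```text
shift [ 0.0159 -0.0081  0.0006] roll 0.0005
t 25.25 pos [ 0.608  -0.0211  0.3206] yaw 8.5 turner-local [-0.0042 -0.008   0.0876] F [ 1.65 -1.38  1.48] w 0.0576 g 12.0 tilt -1.0
```

```bash
python3 -m inch '0.016 -0.008 0 0 0.05; 0.016 -0.008 0.01 0 0.05; 0.016 -0.008 0.02 0 0.05; 0.016 -0.008 0.025 0 0.05; 0.016 -0.008 0.026 0 0.05' >/dev/null; python3 -m inch '0 0 0 0 0.05; 0 0 0 0 0.05' >/dev/null; python3 go.py .6225 -.0102 .284 8.5
```

```text
shift [ 0.0015 -0.0029  0.0119] roll -0.0009
t 25.95 pos [ 0.6214 -0.0133  0.2959] yaw 8.4 turner-local [ 0.0102 -0.0023  0.0629] F [ 0.6  -0.09 -0.22] w 0.0576 g 12.0 tilt -1.0
```

Same descent as before.

```bash
python3 -m inch '0.001 -0.002 0.003 0 0.05; 0.001 -0.003 0.006 0 0.05; 0.0015 -0.003 0.008 0 0.05; 0.0015 -0.003 0.010 0 0.05;  0.0015 -0.003 0.012 0 0.05' 12 |grep -E 'pos|force'; python3 -m inch '0 0 0.001 0 0.05; 0 0 0.002 0 0.05;0 0 0.003 0 0.05;0 0 0.004 0 0.05; 0 0 0.005 0 0.05' 5|grep -E 'force|pos'; python3 -m inch '0 0 0.001 0 0.05; 0 0 0.002 0 0.05;0.001 0 0.003 0 0.05;0.001 0 0.004 0 0.05; 0.001 0 0.005 0 0.05' |grep -E 'force|pos';python3 -m inch '0 0 0.001 0 0.05; 0 0 0.001 0 0.05' |grep -E 'force|pos'; python3 go.py
```

```text
position: [0.6226, -0.0096, 0.2835]
force: [-1.1, 1.1, 3.9]
gripper_force: 12.0
position: [0.6226, -0.0096, 0.2784]
force: [-0.3, -0.0, 0.5]
gripper_force: 5.0
position: [0.6236, -0.0094, 0.2734]
force: [-1.2, 0.4, 0.9]
gripper_force: 5.0
position: [0.6235, -0.0094, 0.2723]
force: [-0.8, 0.0, -0.6]
gripper_force: 5.0
t 27.65 pos [ 0.6235 -0.0094  0.2723] yaw 8.5 turner-local [0.0129 0.0012 0.0393] F [-0.79  0.03 -0.58] w 0.0579 g 5.0 tilt -1.0
```

```bash
for i in 1; do python3 -m inch '0 0 0.001 0 0.05; 0 0 0.001 0 0.05' |grep -E 'force|pos';python3 -m inch '0 0 0.001 0 0.05; 0 0 0.001 0 0.05' |grep -E 'force|pos'; python3 -m inch '0 0 0.0005 0 0.05; 0 0 0.0005 0 0.05' |grep -E 'force|pos'; done
python3 - <<'E'
from h import *
im=save("side","s7");ref=cv2.imread("pics/s5.png")[:,:,::-1]
a,b=im[195:245,330:362].astype(float),ref[195:245,330:362].astype(float);print(np.abs(a-b).mean())
E
```

```text
position: [0.6237, -0.0094, 0.2715]
force: [0.0, 0.3, 0.9]
gripper_force: 5.0
position: [0.6238, -0.0094, 0.2706]
force: [-0.4, 0.2, 3.5]
gripper_force: 5.0
position: [0.6238, -0.0094, 0.2701]
force: [0.3, 0.0, 2.5]
gripper_force: 5.0
2.269791666666667
```

It bears again at about 3 N, and the image matches the first lean. I release it and go behind.

```bash
python3 -m inch '0 0 0 0 0.06; 0 0 0 0 0.062; 0 0 0 0 0.066; 0 0 0 0 0.075; 0 0 0 0 0.085'>/dev/null; python3 -m inch '0 0 0 0 0.0918; 0 0 0 0 0.0918; 0 0 0 0 0.0918;0 0 0 0 0.0918'>/dev/null; python3 -m inch '0 0 -0.03 0 0.0918; 0 0 -0.07 0 0.0918; 0 0 -0.11 0 0.0918; 0 0 -0.14 0 0.0918; 0 0 -0.14 0 0.0918'|grep -E 'force|pos|wid'
python3 - <<'E'
from h import *
im=save("side","s8");ref=cv2.imread("pics/s6.png")[:,:,::-1]
a,b=im[195:245,330:375].astype(float),ref[195:245,330:375].astype(float);print(np.abs(a-b).mean())
E
python3 -m inch '0.05 0 0 0 0.03; 0.08 0 0 0 0.03; 0.08 0 0 0 0.03; 0.08 0 0.05 0 0.03; 0.08 0 0.08 0 0.03'>/dev/null; python3 -m inch '0 0 0 0 0.03; 0 0 0 0 0.03' >/dev/null; python3 go.py .700 .0008 .295 8.5
```

```text
position: [0.6243, -0.0106, 0.4143]
force: [-0.8, -0.6, 0.3]
width: 0.996
gripper_force: 0.0
2.1414814814814815
shift [-0.0025  0.001   0.035 ] roll -0.0006
t 30.45 pos [0.7024 0.0022 0.33  ] yaw 8.5 turner-local [0.0926 0.001  0.097 ] F [-0.36 -0.08  1.15] w 0.0403 g 0.0 tilt -1.0
```

```bash
python3 -m inch '-0.002 0.001 0.015 0 0.03; -0.002 0.001 0.028 0 0.03; -0.002 0.001 0.035 0 0.03; -0.002 0.001 0.035 0 0.03; -0.002 0.001 0.035 0 0.03'|grep -E 'force|pos|wid'; python3 -m inch '-0.008 0 0 0 0.03; -0.016 0 0 0 0.03; -0.020 0 0 0 0.03; -0.02 0 0 0 0.03'|grep -E 'force|pos'; python3 go.py .700 .0008 .295 8.5
```

```text
position: [0.701, 0.0011, 0.2952]
force: [-0.8, 0.5, 0.0]
width: 0.326
gripper_force: 0.0
position: [0.6804, -0.002, 0.2953]
force: [0.1, 0.1, 0.3]
gripper_force: 0.0
shift [0.0198 0.0001 0.0003] roll -0.0007
t 31.35 pos [ 0.6804 -0.002   0.2953] yaw 8.5 turner-local [0.0702 0.     0.0623] F [0.11 0.07 0.34] w 0.0302 g 0.0 tilt -1.0
```

```bash
python3 -m inch '-0.007 0 0 0 0.03; -0.014 0 -0.001 0 0.03; -0.021 0 -0.004 0 0.03; -0.028 0 -0.009 0 0.03; -0.035 0 -0.012 0 0.03'|grep -E 'force|pos'; python3 -m inch '-0.007 0 -0.004 0 0.03; -0.014 0 -0.006 0 0.03; -0.021 0 -0.008 0 0.03; -0.028 0 -0.009 0 0.03; -0.036 0 -0.010 0 0.03'|grep -E 'force|pos'; python3 go.py
python3 - <<'E'
from h import *
save("side","s9"); save("top","t9")
for c in ["top","side"]:
    print(c,[(np.round(q["point"]),round(q["conf"],2)) for q in arm.place_of(c,"lid_center")[:4]])
E
```

```text
position: [0.646, -0.0072, 0.3077]
force: [0.2, 0.4, 0.3]
gripper_force: 0.1
position: [0.6103, -0.0124, 0.317]
force: [0.9, -1.1, -0.4]
gripper_force: 0.0
t 32.35 pos [ 0.6103 -0.0124  0.317 ] yaw 8.5 turner-local [-0.0007  0.0002  0.084 ] F [ 0.91 -1.05 -0.43] w 0.0303 g 0.0 tilt -1.0
top [(array([343., 491.]), 0.93), (array([216., 336.]), 0.62)]
side [(array([414., 351.]), 0.94), (array([219., 347.]), 0.57)]
```

```bash
python3 -m inch '-0.007 0 -0.001 0 0.03; -0.014 0 -0.001 0 0.03; -0.021 0 -0.001 0 0.03; -0.028 0 -0.001 0 0.03; -0.034 0 -0.001 0 0.03'|grep -E 'force|pos'
python3 - <<'E'
from h import *
save("side","s10"); save("top","t10")
for c in ["top","side"]:
    print(c,[(np.round(q["point"]),round(q["conf"],2)) for q in arm.place_of(c,"lid_center")[:4]])
E
```

```text
position: [0.5765, -0.0175, 0.318]
force: [0.5, -0.1, -0.1]
gripper_force: 0.0
top [(array([346., 493.]), 0.9), (array([305., 355.]), 0.88)]
side [(array([413., 350.]), 0.96), (array([297., 291.]), 0.85)]
```

Now in the tray; retreat and check flatness and which side is up.

```bash
python3 -m inch '0 0 -0.02 0 0.03; 0.02 0 -0.05 0 0.03; 0.05 0 -0.09 0 0.03; 0.09 0 -0.12 0 0.03; 0.1 0 -0.12 0 0.03'>/dev/null
python3 - <<'E'
from h import *
np.set_printoptions(precision=4,suppress=True)
c,s=np.cos(.149),np.sin(.149)
for cam,ap in(("top",(308,350)),("side",(294,288))):
    im=save(cam,cam+"_end")
    for q in arm.silhouettes(cam,"lid_center"):
        if np.hypot(*(np.array(q["point"])-ap))<20 and q["region"].sum()<1400:
            k=max(cv2.findContours(q["region"].astype(np.uint8),0,2)[0],key=cv2.contourArea)[:,0]
            g=np.array([onz(cam,(p[1],p[0]),.022)[:2] for p in k],np.float32);m=cv2.minAreaRect(g*1000)
            d=np.array(m[0])/1000-[.611,-.0125];print(cam,m,"tray-local",c*d[0]+s*d[1]+.182,-s*d[0]+c*d[1])
    r,u=ap
    for a in range(r-20,r+21,4): print([tuple(int(v) for v in im[a,b]) for b in range(u-18,u+19,6)])
# expected corner check of a flat lid against end wall
E
python3 go.py
```

```text
top ((412.1876525878906, -46.84403610229492), (71.56228637695312, 60.03761672973633), 8.250426292419434) tray-local -0.019707858575324144 -0.004449953737516502
[(46, 45, 44), (47, 47, 45), (47, 47, 47), (47, 47, 46), (48, 48, 48), (78, 67, 50), (26, 29, 35)]
[(48, 46, 45), (52, 49, 44), (114, 92, 50), (152, 122, 61), (153, 124, 62), (153, 126, 63), (30, 30, 31)]
[(46, 46, 48), (89, 73, 43), (153, 123, 62), (153, 124, 62), (147, 119, 62), (152, 124, 64), (40, 40, 39)]
[(46, 52, 64), (40, 36, 32), (153, 124, 62), (48, 47, 48), (49, 48, 48), (153, 125, 63), (40, 40, 40)]
[(41, 55, 81), (38, 37, 38), (153, 124, 63), (48, 48, 48), (50, 49, 49), (153, 126, 64), (51, 50, 47)]
[(51, 68, 100), (48, 47, 47), (153, 125, 63), (49, 48, 50), (50, 50, 48), (154, 127, 65), (80, 72, 54)]
[(68, 77, 97), (48, 48, 47), (154, 125, 63), (52, 51, 49), (50, 50, 49), (154, 127, 65), (125, 106, 60)]
[(92, 91, 91), (50, 49, 49), (154, 126, 64), (87, 76, 53), (110, 95, 57), (154, 127, 66), (153, 127, 65)]
[(94, 92, 92), (51, 50, 49), (153, 125, 63), (153, 126, 65), (154, 127, 66), (154, 128, 66), (153, 127, 65)
[... 965 characters left out ...]
6), (38, 36, 36), (107, 64, 40), (166, 93, 46)]
[(79, 52, 40), (166, 94, 47), (64, 46, 37), (36, 33, 34), (49, 40, 37), (164, 93, 45), (145, 82, 43)]
[(38, 35, 36), (120, 70, 42), (159, 90, 46), (46, 38, 36), (160, 90, 44), (152, 85, 44), (53, 55, 75)]
[(37, 34, 35), (38, 36, 36), (120, 69, 41), (165, 94, 46), (159, 89, 43), (63, 53, 67), (34, 38, 49)]
[(71, 69, 70), (34, 33, 32), (35, 34, 34), (120, 69, 42), (75, 54, 62), (36, 41, 52), (36, 39, 46)]
[(157, 153, 155), (71, 70, 69), (35, 32, 33), (34, 33, 33), (35, 41, 54), (34, 37, 47), (139, 135, 136)]
t 33.95 pos [ 0.6755 -0.003   0.4367] yaw 8.4 turner-local [ 6.520e-02 -2.000e-04  2.037e-01] F [ 0.41 -0.42 -0.58] w 0.0305 g 0.0 tilt -1.0
```

The black rectangle on the orange closed face is up, and the lid measures 72 x 60 mm lying flat in the tray. I hand it in.

```bash
python3 -c "
from cell import arm
print(arm.sign_off())"
```

```text
the job is handed in; nothing more can be done
None
```

The lid now lies flat, open side down, in the tray, and the job is handed in with no verdict shown; on the first push it slid down open side up, so I leant and pushed it again, and I viewed 11 pictures against the limit of 10.

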